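# Roll the clock-weight shell to the pointer

## Robot

A 7-joint arm with a two-finger parallel gripper is mounted at the origin on the work surface. World frame = base frame: x ahead of the robot, y to its left, z up, the work surface at z = 0. Lengths are in m, angles in rad, forces in N, time in s.
With the tool pointing down it reaches from about 0.4 to 0.85 m from the base axis. Payload 4.4 kg.
Tool frame: the origin (TCP) lies midway between the tips of the shut fingers; the grasp point (between the pads) lies 19 mm behind it; x points along the fingers, y is the direction in which the jaws open and shut, and the axes are right-handed (so a half turn about x gives the same grasp; the last joint's range is limited). The gripper opens to 94 mm and grips with 3 to 60 N. Pads are 16 mm wide; open, the fingers measure 119 mm over their backs; the gripper's body (75 mm by 177 mm) begins 78 mm behind the grasp point.
Start: joints at [-1.391, 0.628, 0.038, 1.517, -0.027, 0.996, -0.02], TCP at [0.158, 0.63, 0.205] pointing down, gripper open.
Joint ranges: [-3.06, 3.06], [-0.37, 2.12], [-1.25, 1.32], [0.18, 2.47], [-1.1, 4.24], [0.23, 1.98], [-2.94, 2.94]. Speed limits (rad/s): [2.57, 2.57, 3.14, 3.14, 3.14, 3.14, 3.14].

## Interface

Orientations are given as [roll, pitch, yaw] about the fixed x, y, z axes, in that order (R = Rz(yaw) Ry(pitch) Rx(roll)).
In Python, from bench import * gives the robot as it stands.
- The arm moves only by the tool step_arm, never from a script. Its argument "rows" is a list of rows, each an object with "travel": the shift along the world's x, y, z in units of 50 mm (1.0 is 50 mm), a list of three; "roll": the turn about the world's z in units of 8 degrees (1.0 is 8 degrees). In form: [{"travel": [x, y, z], "roll": roll}, ...]. A call has 1 to 10 rows; each row is the pose to reach, as a shift and turn from the pose commanded when the call began; what a row does not reach only later rows make up. A row lasts 1/8 s, in which the tool goes at most 62.5 mm and 10.7 degrees, less where a joint would pass 70% of its speed; a pose out of reach is approached as far as the arm can. A call with a gripper value outside its range is refused whole. "fingers" is the closure in counts, from 0 (fully open) to 255 (shut), set as the call begins (left out, the last holds). The fingers move at their own pace and stop on an object; "force" is the grip in N (left out, the last holds). Time passes only in rows, so rows that repeat a pose let the fingers close. It gives the time, the measured TCP pose, the force and the opening at its end, in the units of the state.
- read_state(): the state, without advancing time (a new reading comes with each control period).
- grab_frame(name): name is "scene" or "top"; returns a dict with "img" (480x640x3 uint8, red, green, blue), "mtx" (3x3 intrinsics, pixels), "R" (3x3) and "t" (3): a world point X has camera coordinates R X + t. Camera axes: x right, y down, z forward; pixel columns grow to the right and rows downward; lengths in m; the calibration is good to about 2 mm. A picture is of the moment at which its call begins. There is no depth.
- job_done(): hands the job in, once; it reports no verdict.
The state is a dict: "clock": time; "q": joint angles; "joint_velocities": joint speeds; "effort": joint torques, N m; "ee_pos": TCP position; "tcp_rot": TCP orientation; "contact_force": force on the tool from outside, world axes, zero at the start; "ft_torque": the same for the moment, N m; "finger_gap": opening from 0.0 (shut) to 1.0 (fully open).
Only numpy, scipy, OpenCV 4.12 (cv2) and the standard library are available. Lean on these libraries where they do the work, as an engineer would, in place of code of your own. Each camera call takes 0.05 s, during which the arm holds its last target. There are 200 camera calls.

## Task

Roll the brass clock-weight shell that lies on the cork board sideways, by pushing along its top with closed fingertips and light pressure in as many strokes as you need, until the fixed steel pointer on the board points at the middle of its end. It must stop there, still square to the pointer, and be let go. Do not push it from below its middle, do not grip it or lift it, and leave the other parts on the bench alone.

Things in the scene. Friction and masses are not known exactly. Their poses are not given: they have to be found in the camera images.
- shell: Weight shell: brass cylinder lying on the board, thin-walled (45 N dents it), 50 mm diameter, 100 mm long, 0.28 to 0.49 kg. Origin: its very middle, on the axis, 25 mm above the board's top, 37 mm above the bench. Its x axis is the cylinder's axis, towards the end that faces the pointer; y and z turn with it as it rolls. A 12 mm steel eye sticks out of the other end (-x).
- shell_face (a point): Centre of the shell's end that faces the pointer (+x end), on the axis, 50 mm from the shell's origin; a 38 mm steel disc with a 10 mm black dot marks it.
- pointer_tip (a point): Tip of the fixed steel pointer, a horizontal 8 mm rod tapering to a point, at the height of the shell's axis. Axes parallel to the board's: it points along -x, and the shell has to roll along its y. The gap from tip to shell end, about 15 to 45 mm along x, need not change. At the start the tip is 45 to 105 mm to the left or right of the shell's end.
- gauge: Fixed pointer stand at the board's far edge: dark steel foot 60 x 50 x 18 mm, upright steel column 12 mm thick, 128 mm high, 92 mm behind the pointer's tip. Origin: centre of the foot's underside; axes parallel to the board's. It stands at the left or the right, the wheel stand at the other place.
- wheel_stand: Fixed stand like the gauge's but without a pointer: a brass clock wheel of 66 mm lies level on a 60 mm high post. Not used.
- board: Fixed cork-faced board 340 mm (x) by 420 mm (y), 12 mm thick; origin at the centre of its underside, on the bench; yaw varies; +x is its far edge. The shell rolls along its y. The cork resists rolling: the shell stays where it is left and coasts only a few mm. Without slip the fingertip moves twice as far as the shell, so one stroke carries the shell about as far as the fingertip is long.
- pillar_a: Loose turned brass pillar standing on the board's near edge, 30 mm wide foot, 60 mm high. Leave alone. Origin: centre of the underside.
- pillar_b: Like pillar_a but smaller: 25 mm foot, 51 mm high. Leave alone.
- weight: Small solid brass weight, 34 mm diameter, 75 mm high, standing upright at the board's left end. Leave alone. Origin: centre of the underside.
- collar: Brass ring 36 mm diameter, 14 mm high, flat on the board's right end. Leave alone. Origin: centre of the underside.
- screwdriver: Screwdriver lying on the bench to the right of the board. Leave alone.
- spool: Brass drum 48 mm diameter, 36 mm high, standing on the bench to the left of the board. Leave alone.
- basket: Blue plastic basket 110 x 150 x 60 mm on the bench to the left. Leave alone.
Not all that is in view belongs to the job. What is shaped like the shell but green or red is not meant.

How it is judged:
By the outcome, as a careful person would: the job done as asked, in the order asked, and still so for the second after the job is handed in, with the robot touching nothing.
It also fails if it takes over 54 s, if anything falls off the work surface, if the arm or the gripper's body presses on something with over 40 N, if the wrist force passes 120 N, or if a joint passes its speed limit or range.

## Working session

There is one attempt and no reset: what is moved stays moved. The work goes in short steps, Python scripts to look and compute and a tool call to move; the robot and the scene stay as the last step left them, time stands still between calls to the robot, and variables do not carry over. Pictures are saved under pics/ and viewed, about 8 in all and at most 12, crops included, and the job is handed in when it is done.

Besides the shell and the picture viewer there is one more tool, called after ">>>" as name([rows], argument=value, ...), one row to a line, values as JSON. step_arm: Moves the arm, as the interface text tells. Its arguments: {"type":"object","properties":{"rows":{"type":"array","items":{"type":"object","properties":{"travel":{"type":"array","items":{"type":"number"}},"roll":{"type":"number"}}}},"fingers":{"type":"number"},"force":{"type":"number"}},"required":["rows"]}

```bash
mkdir -p pics; ls; python3 - <<'E'
from bench import *
import cv2,pickle
s=read_state(); print({k:s[k] for k in ('clock','ee_pos','tcp_rot','contact_force','finger_gap')})
for n in("scene","top"):
    f=grab_frame(n); pickle.dump(f,open(n+'0.pkl','wb')); cv2.imwrite(f'pics/{n}0.png',f['img'][:,:,::-1]); print(n,f['mtx'],f['R'],f['t'])
E
```

```text
pics
{'clock': 0.0, 'ee_pos': array([0.15795388, 0.62985405, 0.20457697]), 'tcp_rot': array([-1.58197247,  1.56896291, -1.82774836]), 'contact_force': array([-0.13276634,  0.26261624, -0.63829595]), 'finger_gap': 1.000499927180353}
scene [[445.71624197   0.         316.39469966]
 [  0.         445.71624197 235.56113043]
 [  0.           0.           1.        ]] [[-0.27683346  0.96059449  0.0249291 ]
 [ 0.51017897  0.16891391 -0.84331815]
 [-0.81429764 -0.22074038 -0.53683613]] [ 0.14474409 -0.22045933  1.41908676]
top [[606.90402465   0.         309.41778714]
 [  0.         606.90402465 243.41456146]
 [  0.           0.           1.        ]] [[ 0.0174169  -0.99980425 -0.00938702]
 [-0.99674248 -0.01662261 -0.07891848]
 [ 0.078747    0.01073096 -0.99683688]] [9.44453099e-04 5.02591082e-01 1.63451407e+00]
```

View pics/scene0.png

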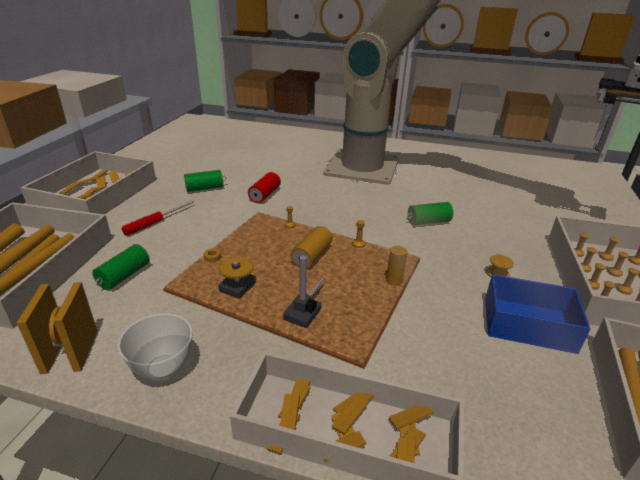

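View pics/top0.png

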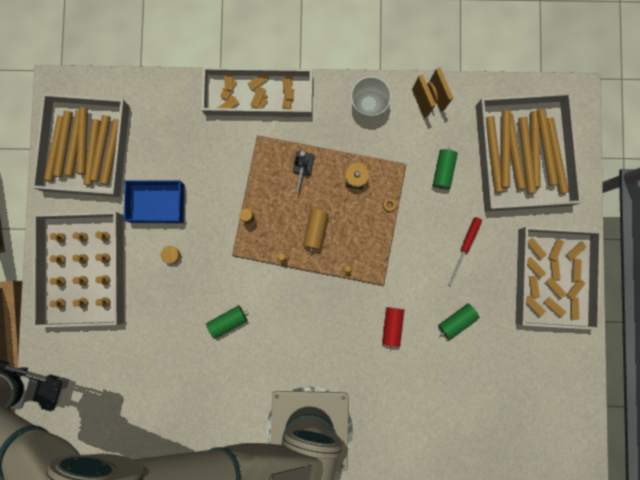

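The scene shows the brass shell on the cork at top (316,230) / scene (312,247). The pointer stand is at top (303,160) with its tip near (299,191), and the wheel stand is at (357,176).

Look-alikes (top pixels):
- Green cylinders at (227,322), (459,321) and (446,168).
- Red cylinder at (393,327).
- Brass weight standing at (247,215) and spool at (170,256).

I choose the lying brass cylinder at (316,230) and check it in a close crop.

```bash
cat > h.py <<'E'
import numpy as np,cv2,pickle
def ray(f,uv,z):
    d=f['R'].T@np.linalg.inv(f['mtx'])@np.array([uv[0],uv[1],1.]); c=-f['R'].T@f['t']
    return c+d*(z-c[2])/d[2]
def proj(f,X):
    p=f['mtx']@(f['R']@np.asarray(X,float)+f['t']); return p[:2]/p[2]
def tri(fs,uvs):
    Ps=[f['mtx']@np.c_[f['R'],f['t']] for f in fs]
    X=cv2.triangulatePoints(Ps[0],Ps[1],np.float64(uvs[0]).reshape(2,1),np.float64(uvs[1]).reshape(2,1)); return (X[:3]/X[3]).ravel()
E
python3 - <<'E'
from h import *
f=pickle.load(open('top0.pkl','rb')); g=pickle.load(open('scene0.pkl','rb'))
im=f['img'][:,:,::-1].copy()
hsv=cv2.cvtColor(im,cv2.COLOR_BGR2HSV)
m=cv2.inRange(hsv,(3,70,60),(25,255,255))[120:300,220:420]
m=cv2.morphologyEx(m,cv2.MORPH_CLOSE,np.ones((5,5)))
c=max(cv2.findContours(m,0,1)[0],key=cv2.contourArea)
r=cv2.minAreaRect(c); b=cv2.boxPoints(r)+[220,120]
P=np.array([ray(f,p,.012)for p in b]); print(b,P[:,:2]); 
for i in range(4):
    e=P[(i+1)%4]-P[i]; print(np.hypot(*e[:2]),np.degrees(np.arctan2(e[1],e[0])))
print('board c',P.mean(0))
A=cv2.resize(im[140:260,270:370],None,fx=5,fy=5,interpolation=cv2.INTER_CUBIC)
gi=g['img'][:,:,::-1]; B=cv2.resize(gi[215:335,270:340],None,fx=4,fy=5,interpolation=cv2.INTER_CUBIC)
cv2.imwrite('pics/crop0.png',np.hstack([A,B]))
E
```

```text
[[230.70274353 256.21492004]
 [254.1472168  134.10826778]
 [406.84611511 163.42645264]
 [383.40164185 285.53311157]] [[ 0.46438192  0.22446309]
 [ 0.80544379  0.16859946]
 [ 0.7293265  -0.25576853]
 [ 0.39154005 -0.19368705]]
0.3456066370865135 -9.302061914579202
0.4311403869615749 -100.16879805249795
0.34344401922239315 169.5858778579657
0.424447258053931 80.11822018138804
board c [ 0.59767306 -0.01409825  0.012     ]
```

View pics/crop0.png

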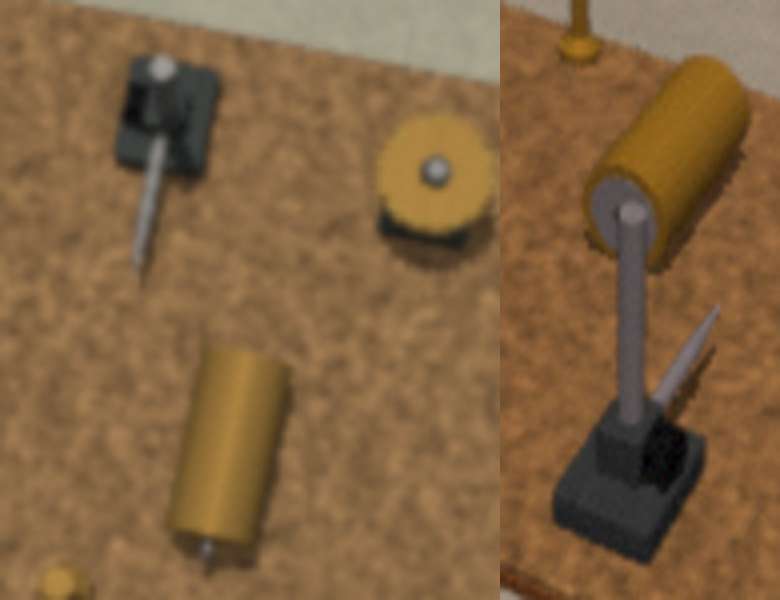

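The crop confirms it: a brass cylinder with a steel disc on its far end and the eye on its near end. The pointer tip is at top about (297.5,196.5), to the left of the shell. Its far rim is about (320,211) and its near end about (312,247).

```bash
python3 - <<'E'
from h import *
f=pickle.load(open('top0.pkl','rb')); g=pickle.load(open('scene0.pkl','rb'))
T=lambda x,y:(270+(x+.5)/5-.5,140+(y+.5)/5-.5)
S=lambda x,y:(270+(x-500+.5)/4-.5,215+(y+.5)/5-.5)
print('tip tri',tri([f,g],[T(139,283),S(718,307)]),'tip z.037',ray(f,T(139,283),.037),ray(g,S(718,307),.037))
# base of rod at column
print('rod base',ray(f,T(158,140),.037))
hsv=cv2.cvtColor(f['img'],cv2.COLOR_RGB2HSV)
for lo in (150,165,180):
    m=cv2.inRange(hsv,(12,lo,90),(30,255,255)); m[:, :300]=0;m[:,335:]=0;m[:205]=0;m[255:]=0
    m=cv2.morphologyEx(m,cv2.MORPH_OPEN,np.ones((3,3)))
    c=max(cv2.findContours(m,0,1)[0],key=cv2.contourArea); r=cv2.minAreaRect(c); b=cv2.boxPoints(r)
    print(lo,r,cv2.contourArea(c)); b=b[np.argsort(b[:,1])]
    p=(b[0]+b[1])/2;q=(b[2]+b[3])/2
    F=ray(f,p,.037);N=ray(f,q,.037); d=F-N; print('far',F,'near',N,'mid',(F+N)/2,np.hypot(*d[:2]),np.degrees(np.arctan2(d[1],d[0])))
F=ray(f,T(250,357),.037);N=ray(f,T(211,536.5),.037); d=F-N; print('hand far',F,'near',N,'mid',(F+N)/2,np.hypot(*d[:2]),np.degrees(np.arctan2(d[1],d[0])))
E
```

```text
tip tri [0.62953107 0.04476845 0.0339501 ] tip z.037 [0.62916627 0.04419034 0.037     ] [0.63316657 0.04659847 0.037     ]
rod base [0.70797829 0.0353276  0.037     ]
150 ((315.02685546875, 228.54144287109375), (16.762331008911133, 37.50571060180664), 12.094757080078125) 566.5
far [ 0.59181072 -0.01493716  0.037     ] near [0.49185766 0.00463536 0.037     ] mid [ 0.54183419 -0.0051509   0.037     ] 0.10185135509114678 -11.079304466077785Traceback (most recent call last):
  File "<stdin>", line 12, in <module>
ValueError: max() iterable argument is empty
```

```bash
python3 - <<'E'
from bench import *
from scipy.spatial.transform import Rotation as Ro
import numpy as np
s=read_state(); M=Ro.from_euler('xyz',s['tcp_rot']).as_matrix(); print(M.round(3))
a=np.degrees(np.arctan2(M[1,1],M[0,1])); print('tool y heading',a,'turn to 79.5:',(79.5-a+90)%180-90)
E
```

```text
[[-0.     0.243  0.97 ]
 [-0.002  0.97  -0.243]
 [-1.    -0.002  0.   ]]
tool y heading 75.91790908112975 turn to 79.5: 3.58209091887025
```

>>> step_arm([
  {"travel": [1.0, -1.0, 0.0], "roll": 0},
  {"travel": [2.0, -2.5, 0.0], "roll": 0},
  {"travel": [3.0, -4.0, 0.0], "roll": 0},
  {"travel": [4.0, -5.5, 0.0], "roll": 0},
  {"travel": [5.0, -7.0, 0.0], "roll": 0},
  {"travel": [6.0, -8.5, 0.0], "roll": 0},
  {"travel": [6.5, -10.0, 0.0], "roll": 0},
  {"travel": [7.0, -11.5, 0.0], "roll": 0},
  {"travel": [7.6, -12.8, 0.0], "roll": 0},
  {"travel": [7.6, -12.8, 0.0], "roll": 0},
], fingers=255, force=5)

```text
clock: 1.35
ee_pos: [0.4865, 0.1004, 0.2054]
tcp_rot: [1.958, 1.571, 1.712]
contact_force: [1.6, 0.5, -1.1]
finger_gap: 0.008
```

>>> step_arm([
  {"travel": [0.5, -1.1, -0.5], "roll": 0.2},
  {"travel": [1.08, -2.3, -1.0], "roll": 0.45},
  {"travel": [1.08, -2.3, -1.5], "roll": 0.45},
  {"travel": [1.08, -2.3, -1.5], "roll": 0.45},
  {"travel": [1.08, -2.3, -1.5], "roll": 0.45},
])

```text
clock: 1.98
ee_pos: [0.54, -0.0114, 0.131]
tcp_rot: [1.667, 1.57, 1.486]
contact_force: [-0.0, 0.4, 0.8]
finger_gap: 0.009
```

>>> step_arm([
  {"travel": [0, 0, -0.6], "roll": 0},
  {"travel": [0, 0, -1.2], "roll": 0},
  {"travel": [0, 0, -1.26], "roll": 0},
  {"travel": [0, 0, -1.26], "roll": 0},
])

```text
clock: 2.48
ee_pos: [0.5407, -0.0119, 0.0687]
tcp_rot: [0.347, 1.569, 0.165]
contact_force: [0.0, 0.8, 0.3]
finger_gap: 0.006
```

```bash
cat > look.py <<'E'
import sys
from bench import *
from h import *
from scipy.spatial.transform import Rotation as Ro
s=read_state(); M=Ro.from_euler('xyz',s['tcp_rot']).as_matrix(); print(s['clock'],s['ee_pos'].round(4),'y head',np.degrees(np.arctan2(M[1,1],M[0,1])),s['contact_force'].round(1))
n=sys.argv[1]; f=grab_frame('top');g=grab_frame('scene')
pickle.dump((f,g),open(n+'.pkl','wb'))
A=cv2.resize(f['img'][150:260,265:365,::-1],None,fx=5,fy=5,interpolation=cv2.INTER_CUBIC)
B=cv2.resize(g['img'][215:325,280:335,::-1],None,fx=5,fy=5,interpolation=cv2.INTER_CUBIC)
cv2.imwrite(f'pics/{n}.png',np.hstack([A,B]))
E
python3 look.py a1
```

```text
2.475 [ 0.5407 -0.0119  0.0687] y head 79.59634269237247 [0.  0.8 0.3]
```

View pics/a1.png

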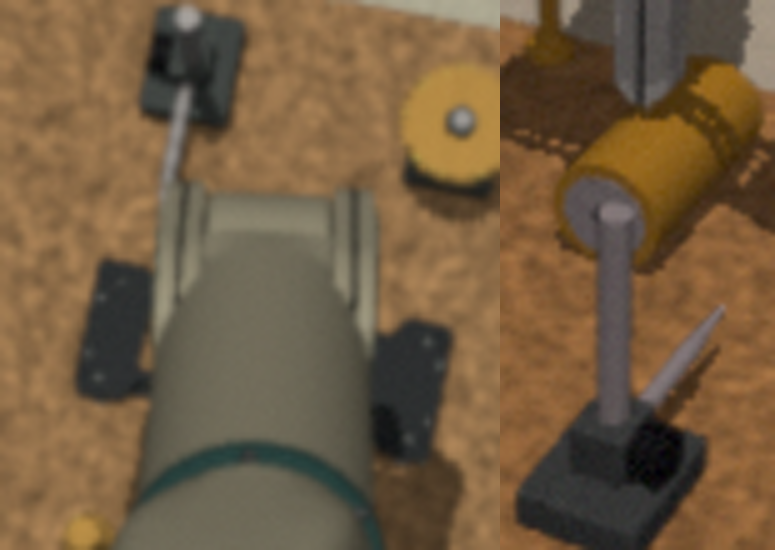

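The scene crop (5th view) shows the shut fingertips just above the shell's top, near mid-length. The top camera is blocked by the arm. Now I come down gently, watching the force.

>>> step_arm([
  {"travel": [0, 0, -0.08], "roll": 0},
  {"travel": [0, 0, -0.12], "roll": 0},
  {"travel": [0, 0, -0.12], "roll": 0},
])

```text
clock: 2.95
ee_pos: [0.5403, -0.0129, 0.062]
tcp_rot: [0.098, 1.57, -0.085]
contact_force: [-0.5, -0.1, 3.6]
finger_gap: 0.004
```

>>> step_arm([
  {"travel": [0, 0, -0.02], "roll": 0},
  {"travel": [0, 0, -0.02], "roll": 0},
])

```text
clock: 3.2
ee_pos: [0.5403, -0.013, 0.0618]
tcp_rot: [0.104, 1.57, -0.079]
contact_force: [-2.2, 0.1, 12.3]
finger_gap: 0.008
```

>>> step_arm([
  {"travel": [0, 0, -0.02], "roll": 0},
  {"travel": [0, 0, -0.02], "roll": 0},
])

```text
clock: 3.45
ee_pos: [0.5403, -0.0132, 0.0616]
tcp_rot: [0.061, 1.57, -0.122]
contact_force: [-4.2, -0.7, 19.4]
finger_gap: 0.004
```

>>> step_arm([
  {"travel": [0, 0, 0.02], "roll": 0},
  {"travel": [0.01, 0.06, 0.02], "roll": 0},
  {"travel": [0.03, 0.15, 0.02], "roll": 0},
  {"travel": [0.04, 0.24, 0.02], "roll": 0},
  {"travel": [0.06, 0.32, 0.02], "roll": 0},
  {"travel": [0.06, 0.32, 0.02], "roll": 0},
])

```text
clock: 4.2
ee_pos: [0.5437, 0.0041, 0.062]
tcp_rot: [0.674, 1.569, 0.491]
contact_force: [-2.5, 0.9, 14.6]
finger_gap: 0.004
```

```bash
python3 look.py a2; python3 - <<'E'
from h import *
f,g=pickle.load(open('a1.pkl','rb'));f2,g2=pickle.load(open('a2.pkl','rb'))
# shift of disc region in scene between frames: predicted px for 8 mm roll
X=np.array([.591,-.0145,.037]); y=np.array([.179,.984,0])
print(proj(g,X),[proj(g,X+y*k/1000)-proj(g,X) for k in (8,16)])
E
```

```text
4.2 [0.5437 0.0041 0.062 ] y head 79.54913561548726 [-2.5  0.9 14.6]
[300.97384653 258.49806198] [array([3.4292119 , 1.07255626]), array([6.8801802 , 2.15191729])]
```

View pics/a2.png

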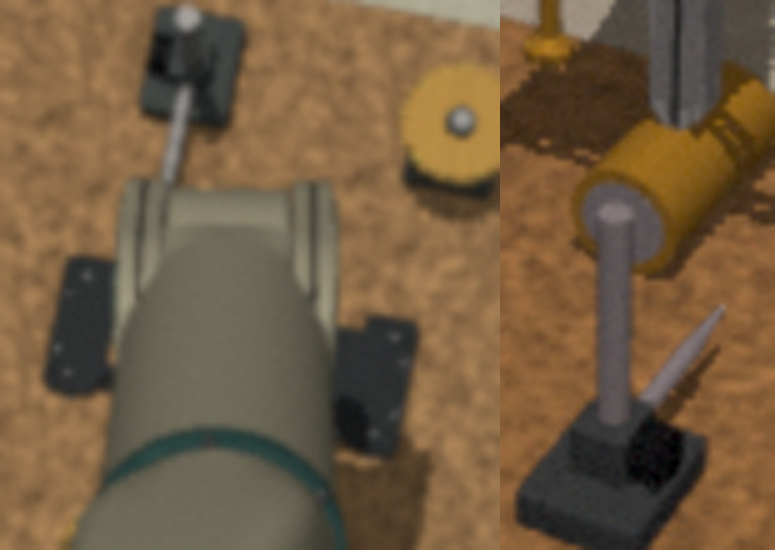

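View 6 shows the shell following without slip, about 8 mm for a 17 mm fingertip move, and still square. I finish the stroke, lift, go back and touch down again.

>>> step_arm([
  {"travel": [0.01, 0.06, 0.01], "roll": 0},
  {"travel": [0.03, 0.15, 0.01], "roll": 0},
  {"travel": [0.05, 0.25, 0.01], "roll": 0},
  {"travel": [0.06, 0.32, 0.01], "roll": 0},
  {"travel": [0.06, 0.32, 0.01], "roll": 0},
  {"travel": [0.06, 0.32, 0.2], "roll": 0},
  {"travel": [0.06, 0.32, 0.3], "roll": 0},
  {"travel": [-0.01, -0.05, 0.3], "roll": 0},
  {"travel": [-0.01, -0.05, 0.3], "roll": 0},
  {"travel": [-0.01, -0.05, 0.2], "roll": 0},
])

```text
clock: 5.55
ee_pos: [0.5426, 0.0003, 0.0705]
tcp_rot: [0.492, 1.57, 0.308]
contact_force: [-0.7, 0.1, 0.3]
finger_gap: 0.01
```

>>> step_arm([
  {"travel": [0, 0, -0.12], "roll": 0},
  {"travel": [0, 0, -0.18], "roll": 0},
  {"travel": [0, 0, -0.2], "roll": 0},
  {"travel": [0, 0, -0.2], "roll": 0},
])

```text
clock: 6.05
ee_pos: [0.542, 0.0005, 0.0613]
tcp_rot: [-2.609, 1.57, -2.792]
contact_force: [-2.9, -0.9, 11.9]
finger_gap: 0.002
```

>>> step_arm([
  {"travel": [0.01, 0.05, 0], "roll": 0},
  {"travel": [0.03, 0.15, 0], "roll": 0},
  {"travel": [0.05, 0.27, 0], "roll": 0},
  {"travel": [0.07, 0.39, 0], "roll": 0},
  {"travel": [0.09, 0.51, 0], "roll": 0},
  {"travel": [0.11, 0.62, 0], "roll": 0},
  {"travel": [0.13, 0.7, 0], "roll": 0},
  {"travel": [0.13, 0.7, 0], "roll": 0},
  {"travel": [0.13, 0.7, 0], "roll": 0},
])

```text
clock: 7.18
ee_pos: [0.5493, 0.0365, 0.0609]
tcp_rot: [1.19, 1.57, 1.008]
contact_force: [0.2, 1.4, 7.6]
finger_gap: 0.009
```

```bash
python3 look.py a3; python3 - <<'E'
from h import *
# template match of shell's +x end in scene vs a2
f2,g2=pickle.load(open('a2.pkl','rb'));f3,g3=pickle.load(open('a3.pkl','rb'));f1,g1=pickle.load(open('a1.pkl','rb'))
y=np.array([.179,.984,0]); X=np.array([.591,-.0145,.037])
for k in range(0,80,10): print(k,proj(g1,X+y*k/1000).round(1),end=' ')
E
```

```text
7.175 [0.5493 0.0365 0.0609] y head 79.55358123239603 [0.2 1.4 7.6]
0 [301.  258.5] 10 [305.3 259.8] 20 [309.6 261.2] 30 [313.9 262.6] 40 [318.3 263.9] 50 [322.8 265.3] 60 [327.2 266.7] 70 [331.7 268.1]
```

View pics/a3.png

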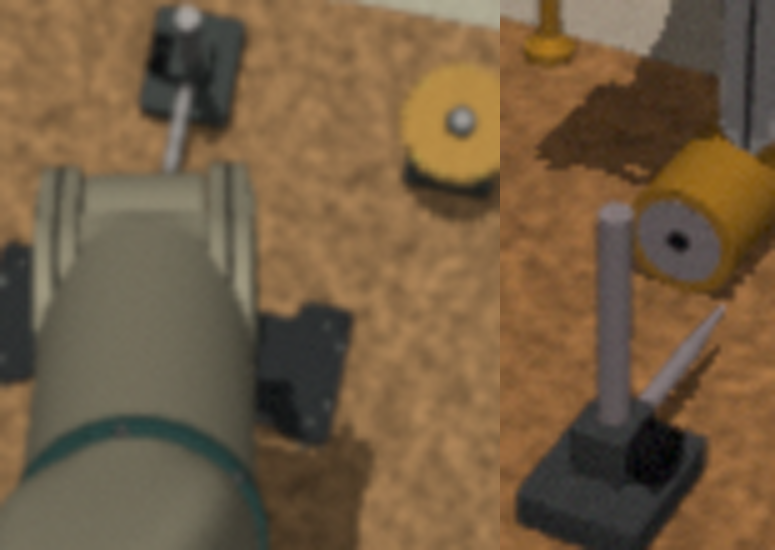

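View 7: the shell end's dot is now visible at scene (315.4,262.8), about 33 mm rolled so far, and it is still square. Next stroke, while computing the remainder in the scene image.

>>> step_arm([
  {"travel": [0.13, 0.7, 0.2], "roll": 0},
])

```text
clock: 7.4
ee_pos: [0.5548, 0.0675, 0.0699]
tcp_rot: [-2.06, 1.568, -2.248]
contact_force: [0.3, -0.4, -0.9]
finger_gap: 0.006
```

```bash
python3 - <<'E'
from h import *
from bench import read_state
print(read_state()['ee_pos'])
f,g=pickle.load(open('a3.pkl','rb'))
S=lambda x,y:(280+(x-500+.5)/5-.5,215+(y+.5)/5-.5)
tip=ray(g,S(723,307),.037); dot=ray(g,S(679,241),.037); base=ray(g,S(645,410),.037)
d=tip-dot; print(tip,dot,d,base)
for yaw in (-9.5,-10.2,-11):
    a=np.radians(yaw); print(yaw,'along y',-d[0]*np.sin(a)+d[1]*np.cos(a),'gap',d[0]*np.cos(a)+d[1]*np.sin(a))
E
```

```text
[0.55479008 0.0674539  0.0698737 ]
[0.63312127 0.04673851 0.037     ] [0.5962646  0.01808189 0.037     ] [0.03685667 0.02865662 0.        ] [0.70160808 0.03562502 0.037     ]
-9.5 along y 0.03434671831162255 gap 0.03162149626821272
-10.2 along y 0.03473047485069312 gap 0.031199522458908106
-11 along y 0.0351627028223162 gap 0.030711568101417668
```

I slipped there: that row was relative to the stroke's end, so the tip lifted while going 35 mm further sideways. I check where the shell is by finding the dot.

```bash
cat > dot.py <<'E'
from bench import *
from h import *
import sys
g=grab_frame('scene'); pickle.dump(g,open(sys.argv[1]+'.pkl','wb'))
u0,v0,u1,v1=308,250,350,285
I=g['img'].astype(float); r=I[v0:v1,u0:u1]; sat=r.max(2)-r.min(2); 
m=((r.max(2)<75)&(sat<30)).astype(np.uint8)
n,l,st,c=cv2.connectedComponentsWithStats(m)
tip=np.array([.63315,.0467,.037]); a=np.radians(-10.2)
for i in range(1,n):
    if st[i,4]<3: continue
    w=np.where(l==i,110-r.max(2),0).clip(0); vv,uu=np.mgrid[v0:v1,u0:u1]
    p=((uu*w).sum()/w.sum(),(vv*w).sum()/w.sum()); P=ray(g,p,.037); d=tip-P
    print(st[i,4],np.round(p,2),P.round(4),'to go y',round(-d[0]*np.sin(a)+d[1]*np.cos(a),4),'gap',round(d[0]*np.cos(a)+d[1]*np.sin(a),4))
s=read_state(); print(s['clock'],s['ee_pos'].round(4),s['contact_force'].round(1))
B=cv2.resize(g['img'][210:300,280:365,::-1],None,fx=6,fy=6,interpolation=cv2.INTER_CUBIC); cv2.imwrite(f'pics/{sys.argv[1]}.png',B)
E
python3 dot.py b1
```

```text
18 [314.03 262.55] [0.5963 0.0152 0.037 ] to go y 0.0375 gap 0.0307
7.45 [0.557  0.0766 0.0713] [2.1 4.6 1.1]
```

>>> step_arm([
  {"travel": [0, 0, 0.3], "roll": 0},
  {"travel": [0, 0, 0.3], "roll": 0},
])

```text
clock: 7.7
ee_pos: [0.5562, 0.0698, 0.0864]
tcp_rot: [-0.131, 1.569, -0.315]
contact_force: [-0.4, 1.3, 0.1]
finger_gap: 0.008
```

```bash
python3 dot.py b2; python3 - <<'E'
from h import *
g3=pickle.load(open('a3.pkl','rb'))[1];g1=pickle.load(open('b2.pkl','rb'))
q=lambda g:cv2.resize(g['img'][235:290,295:350,::-1],None,fx=7,fy=7,interpolation=cv2.INTER_CUBIC)
cv2.imwrite('pics/cmp.png',np.hstack([q(g3),q(g1)]))
E
```

```text
18 [313.9 262.5] [0.5962 0.0149 0.037 ] to go y 0.0379 gap 0.0307
7.75 [0.5558 0.0696 0.0859] [-0.4 -0.6 -0.4]
```

View pics/cmp.png

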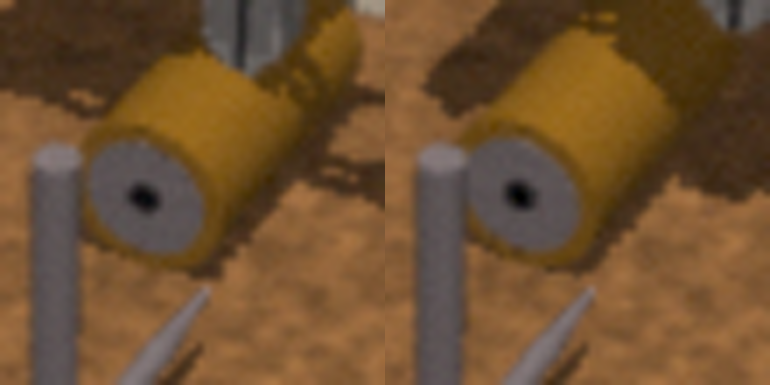

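View 8: on release the shell settled about 3 mm back, with no harm. It is still square and the dot is at (313.9,262.5), with 38 mm to go. I reposition behind the top.

>>> step_arm([
  {"travel": [-0.1, -0.55, 0], "roll": 0},
  {"travel": [-0.21, -1.15, 0], "roll": 0},
  {"travel": [-0.21, -1.15, -0.2], "roll": 0},
  {"travel": [-0.21, -1.15, -0.38], "roll": 0},
  {"travel": [-0.21, -1.15, -0.38], "roll": 0},
])

```text
clock: 8.38
ee_pos: [0.5443, 0.0145, 0.0653]
tcp_rot: [3.032, 1.569, 2.85]
contact_force: [0.5, 0.1, 0.4]
finger_gap: 0.005
```

>>> step_arm([
  {"travel": [0, 0, -0.08], "roll": 0},
  {"travel": [0, 0, -0.12], "roll": 0},
  {"travel": [0, 0, -0.12], "roll": 0},
])

```text
clock: 8.75
ee_pos: [0.545, 0.0133, 0.0609]
tcp_rot: [-0.869, 1.571, -1.051]
contact_force: [-0.1, -0.7, 3.9]
finger_gap: 0.004
```

>>> step_arm([
  {"travel": [0, 0, -0.02], "roll": 0},
  {"travel": [0.01, 0.05, -0.02], "roll": 0},
  {"travel": [0.03, 0.15, -0.02], "roll": 0},
  {"travel": [0.05, 0.27, -0.02], "roll": 0},
  {"travel": [0.07, 0.39, -0.02], "roll": 0},
  {"travel": [0.09, 0.51, -0.02], "roll": 0},
  {"travel": [0.11, 0.62, -0.02], "roll": 0},
  {"travel": [0.13, 0.7, -0.02], "roll": 0},
  {"travel": [0.13, 0.7, -0.02], "roll": 0},
  {"travel": [0.13, 0.7, -0.02], "roll": 0},
])

```text
clock: 10.0
ee_pos: [0.5526, 0.0501, 0.0612]
tcp_rot: [0.847, 1.568, 0.666]
contact_force: [-1.9, 1.9, 13.8]
finger_gap: 0.003
```

>>> step_arm([
  {"travel": [0, 0, 0.05], "roll": 0},
  {"travel": [0, 0, 0.25], "roll": 0},
  {"travel": [0, 0, 0.25], "roll": 0},
])

```text
clock: 10.38
ee_pos: [0.5521, 0.0482, 0.0727]
tcp_rot: [0.21, 1.569, 0.027]
contact_force: [-0.2, -0.5, -0.0]
finger_gap: 0.005
```

```bash
python3 dot.py b3
```

```text
20 [321.72 265.08] [0.5999 0.0325 0.037 ] to go y 0.0199 gap 0.0303
10.425 [0.5518 0.0482 0.0723] [-0.4 -0.4 -1.2]
```

>>> step_arm([
  {"travel": [-0.03, -0.19, 0], "roll": 0},
  {"travel": [-0.07, -0.37, 0], "roll": 0},
  {"travel": [-0.07, -0.37, 0], "roll": 0},
  {"travel": [-0.07, -0.37, -0.1], "roll": 0},
  {"travel": [-0.07, -0.37, -0.18], "roll": 0},
  {"travel": [-0.07, -0.37, -0.22], "roll": 0},
  {"travel": [-0.07, -0.37, -0.24], "roll": 0},
  {"travel": [-0.07, -0.37, -0.24], "roll": 0},
])

```text
clock: 11.42
ee_pos: [0.5477, 0.0296, 0.0602]
tcp_rot: [-2.498, 1.57, -2.681]
contact_force: [-1.7, -0.5, 3.6]
finger_gap: 0.008
```

>>> step_arm([
  {"travel": [0, 0.0, 0], "roll": 0},
  {"travel": [0.01, 0.05, 0], "roll": 0},
  {"travel": [0.03, 0.15, 0], "roll": 0},
  {"travel": [0.05, 0.27, 0], "roll": 0},
  {"travel": [0.07, 0.39, 0], "roll": 0},
  {"travel": [0.09, 0.51, 0], "roll": 0},
  {"travel": [0.11, 0.6, 0], "roll": 0},
  {"travel": [0.12, 0.66, 0], "roll": 0},
  {"travel": [0.12, 0.66, 0], "roll": 0},
  {"travel": [0.12, 0.66, 0], "roll": 0},
])

```text
clock: 12.68
ee_pos: [0.5549, 0.0646, 0.0617]
tcp_rot: [0.951, 1.568, 0.769]
contact_force: [-3.3, 2.2, 16.9]
finger_gap: 0.003
```

>>> step_arm([
  {"travel": [0, 0, 0.05], "roll": 0},
  {"travel": [0, 0, 0.25], "roll": 0},
  {"travel": [0, 0, 0.25], "roll": 0},
])

```text
clock: 13.05
ee_pos: [0.5547, 0.0628, 0.0731]
tcp_rot: [0.285, 1.569, 0.102]
contact_force: [0.4, 0.4, -0.5]
finger_gap: 0.003
```

```bash
python3 dot.py b4
```

```text
19 [329.49 267.63] [0.6033 0.0497 0.037 ] to go y 0.0024 gap 0.0299
13.1 [0.5544 0.0627 0.0728] [-0.2  0.1 -0.2]
```

2.4 mm to go by the scene camera. I clear the arm to look with both cameras and check squareness.

>>> step_arm([
  {"travel": [0, 0, 1], "roll": 0},
  {"travel": [0, 0, 2], "roll": 0},
  {"travel": [-0.3, 1, 2], "roll": 0},
  {"travel": [-0.6, 2, 2], "roll": 0},
  {"travel": [-1, 3, 2], "roll": 0},
  {"travel": [-1, 4, 2], "roll": 0},
  {"travel": [-1, 5, 2], "roll": 0},
  {"travel": [-1, 5, 2], "roll": 0},
])

```text
clock: 14.1
ee_pos: [0.5024, 0.3182, 0.1718]
tcp_rot: [2.05, 1.568, 1.875]
contact_force: [-0.5, -1.2, 0.2]
finger_gap: 0.006
```

```bash
python3 dot.py b5; python3 - <<'E'
from bench import *
from h import *
f=grab_frame('top'); pickle.dump(f,open('t5.pkl','wb'))
g=pickle.load(open('b5.pkl','rb'))
A=cv2.resize(f['img'][150:250,265:345,::-1],None,fx=6,fy=6,interpolation=cv2.INTER_CUBIC)
B=cv2.resize(g['img'][225:325,290:340,::-1],None,fx=6,fy=6,interpolation=cv2.INTER_CUBIC)
cv2.imwrite('pics/both5.png',np.hstack([A,B]))
E
```

```text
19 [329.42 267.52] [0.603  0.0494 0.037 ] to go y 0.0026 gap 0.0301
14.15 [0.503  0.3146 0.1718] [-0.4 -1.  -0.8]
```

View pics/both5.png

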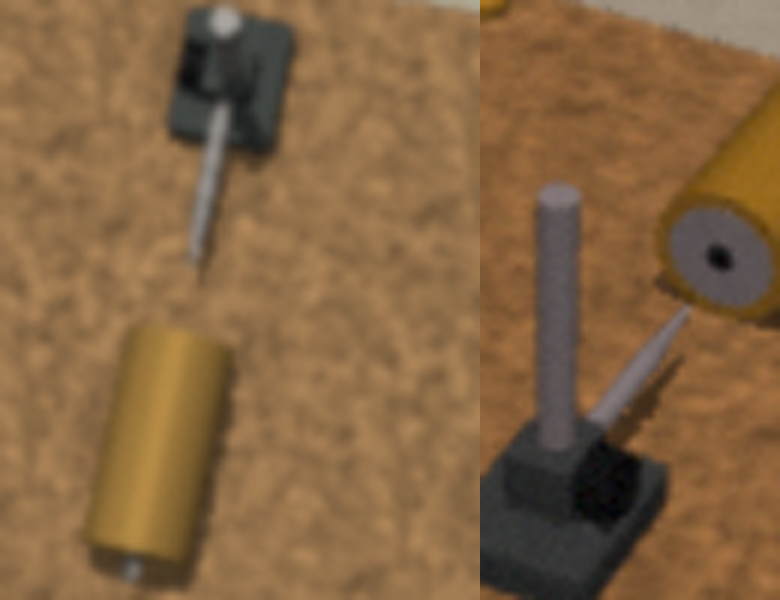

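View 9: the scene crop says about 2.6 mm short, but the top crop looks about even or slightly past. I settle it with subpixel fits of the rod line and the shell edges.

```bash
cat > fit.py <<'E'
from h import *
import sys
from scipy.ndimage import map_coordinates
def rod(im,box):
    u0,v0,u1,v1=box; r=im[v0:v1,u0:u1].astype(float); s=(r.max(2)-r.min(2)); w=(45-s).clip(0,30)*(r.max(2)>60)
    n,l,st,_=cv2.connectedComponentsWithStats((w>0).astype(np.uint8)); k=1+np.argmax(st[1:,4]); w=np.where(l==k,w,0)
    vv,uu=np.mgrid[v0:v1,u0:u1]; m=np.array([(uu*w).sum(),(vv*w).sum()])/w.sum()
    d=np.c_[uu.ravel()-m[0],vv.ravel()-m[1]]; C=(d*w.ravel()[:,None]).T@d; e=np.linalg.eigh(C)[1][:,1]
    t=d@e; t=t[w.ravel()>0]; return m,e,m+e*t.min(),m+e*t.max(),w
f=pickle.load(open(sys.argv[1],'rb'));g=pickle.load(open(sys.argv[2],'rb')); dot=np.array([float(sys.argv[3]),float(sys.argv[4])])
res={}
for nm,F,box in(('top',f,(293,174,304,198)),('scene',g,(310,274,328,292))):
    m,e,a,b,w=rod(F['img'],box); A,B=ray(F,a,.037),ray(F,b,.037)
    if A[0]<B[0]:A,B=B,A;a,b=b,a
    D=A-B; yaw=np.arctan2(D[1],D[0]); res[nm]=(B,yaw); print(nm,'base',a.round(2),'tip',b.round(2),B.round(4),'yaw',np.degrees(yaw).round(2)); 
    if nm=='scene': print((w>0).astype(int))
P=ray(g,dot,.037); B=res['scene'][0]
for y in(res['scene'][1],res['top'][1],np.radians(-10.2)):
    d=B-P; print('scene to go',-d[0]*np.sin(y)+d[1]*np.cos(y))
# top: shell profile across, sampled along its axis in world at z=.037
B,_=res['top']; 
for y in(np.radians(-10.2),):
    x=np.array([np.cos(y),np.sin(y),0]);n=np.array([-np.sin(y),np.cos(y),0])
    for lo,hi in((-.125,-.105),(-.085,-.065),(-.055,-.04)):
        print(lo)
        for k in np.arange(-.036,.037,.003):
            q=np.array([proj(f,B+x*t+n*k) for t in np.linspace(lo,hi,12)])
            c=[map_coordinates(f['img'][:,:,i].astype(float),[q[:,1],q[:,0]],order=1).mean() for i in range(3)]
            print(round(k*1000),np.round(c).astype(int),end='; ')
E
python3 fit.py t5.pkl b5.pkl 329.42 267.52
```

```text
top base [300.72 173.75] tip [296.93 192.99] [0.638  0.0456 0.037 ] yaw -9.96
scene base [311.42 292.12] tip [324.61 275.48] [0.6313 0.0471 0.037 ] yaw -10.2
[[0 0 0 0 0 0 0 0 0 0 0 0 0 0 0 0 0 0]
 [0 0 0 0 0 0 0 0 0 0 0 0 0 0 1 0 0 0]
 [0 0 0 0 0 0 0 0 0 0 0 0 0 1 1 0 0 0]
 [0 0 0 0 0 0 0 0 0 0 0 0 0 1 1 0 0 0]
 [0 0 0 0 0 0 0 0 0 0 0 0 1 1 0 0 0 0]
 [0 0 0 0 0 0 0 0 0 0 1 1 1 1 0 0 0 0]
 [0 0 0 0 0 0 0 0 0 1 1 1 1 0 0 0 0 0]
 [0 0 0 0 0 0 0 0 1 1 1 1 0 0 0 0 0 0]
 [0 0 0 0 0 0 0 1 1 1 1 1 0 0 0 0 0 0]
 [0 0 0 0 0 0 0 1 1 1 1 0 0 0 0 0 0 0]
 [0 0 0 0 0 0 1 1 1 1 1 0 0 0 0 0 0 0]
 [0 0 0 0 0 1 1 1 1 1 0 0 0 0 0 0 0 0]
 [0 0 0 0 1 1 1 1 1 1 0 0 0 0 0 0 0 0]
 [0 0 0 1 1 1 1 1 1 0 0 0 0 0 0 0 0 0]
 [0 0 1 1 1 1 1 1 0 0 0 0 0 0 0 0 0 0]
 [0 0 1 1 1 1 1 0 1 1 0 0 0 0 0 0 0 0]
 [0 1 1 1 1 1 1 1 1 0 0 0 0 0 0 0 0 0]
 [1 1 1 1 1 1 1 1 1 0 0 0 0 0 0 0 0 0]]
scene to go 0.0026785884586182506
scene to go 0.0025596855577413387
scene to go 0.002678353222904926
-0.125
-36 [150 115  76]; -33 [144 110  73]; -30 [115  88  57]; -27 [87 66 42]; -24 [82 63 34]; -21 [97 74 36]; -18 [114  87  43]; -15 [12
[... 529 characters left out ...]
0 130  64]; 0 [179 137  68]; 3 [178 137  68]; 6 [170 130  65]; 9 [161 124  61]; 12 [155 118  58]; 15 [148 113  56]; 18 [137 105  52]; 21 [125  96  49]; 24 [124  95  55]; 27 [132 101  65]; 30 [132 100  67]; 33 [133 102  67]; 36 [140 107  71]; -0.055
-36 [144 110  73]; -33 [140 108  71]; -30 [124  95  62]; -27 [100  76  47]; -24 [92 70 37]; -21 [104  79  39]; -18 [119  91  45]; -15 [130  99  49]; -12 [139 106  52]; -9 [148 113  56]; -6 [158 121  61]; -3 [172 132  66]; 0 [180 138  69]; 3 [178 136  68]; 6 [169 130  64]; 9 [160 123  61]; 12 [154 118  58]; 15 [147 112  56]; 18 [135 103  51]; 21 [125  95  50]; 24 [129  99  60]; 27 [147 112  74]; 30 [159 122  81]; 33 [162 124  83]; 36 [158 121  80];
```

Edge and rod fits give a yaw of -10.1°, with 2.6 mm to go by the scene camera and about 0.9 mm by the top. I take about 1.7 mm as a compromise and make a small final stroke.

>>> step_arm([
  {"travel": [0.3, -1, 0], "roll": 0},
  {"travel": [0.5, -2, 0], "roll": 0},
  {"travel": [0.7, -3, 0], "roll": 0},
  {"travel": [0.9, -4.2, 0], "roll": 0},
  {"travel": [0.91, -5.15, -0.2], "roll": 0},
  {"travel": [0.91, -5.15, -1], "roll": 0},
  {"travel": [0.91, -5.15, -1.7], "roll": 0},
  {"travel": [0.91, -5.15, -2.05], "roll": 0},
  {"travel": [0.91, -5.15, -2.05], "roll": 0},
])

```text
clock: 15.32
ee_pos: [0.5479, 0.053, 0.0689]
tcp_rot: [-2.568, 1.567, -2.754]
contact_force: [-0.3, -0.3, -0.2]
finger_gap: 0.005
```

>>> step_arm([
  {"travel": [0.02, 0.02, -0.06], "roll": 0},
  {"travel": [0.02, 0.02, -0.12], "roll": 0},
  {"travel": [0.02, 0.02, -0.15], "roll": 0},
  {"travel": [0.02, 0.02, -0.17], "roll": 0},
  {"travel": [0.02, 0.02, -0.17], "roll": 0},
])

```text
clock: 15.95
ee_pos: [0.5507, 0.0564, 0.0622]
tcp_rot: [0.497, 1.57, 0.315]
contact_force: [-1.3, 0.1, 5.0]
finger_gap: 0.005
```

```bash
python3 dot.py b6
```

```text
19 [329.48 267.65] [0.6034 0.0497 0.037 ] to go y 0.0023 gap 0.0298
16.0 [0.5507 0.0564 0.0622] [-1.3  0.5  5.9]
```

>>> step_arm([
  {"travel": [0, 0.0, -0.01], "roll": 0},
  {"travel": [0.005, 0.03, -0.01], "roll": 0},
  {"travel": [0.01, 0.06, -0.01], "roll": 0},
  {"travel": [0.013, 0.07, -0.01], "roll": 0},
  {"travel": [0.013, 0.07, -0.01], "roll": 0},
  {"travel": [0.013, 0.07, -0.01], "roll": 0},
])

```text
clock: 16.75
ee_pos: [0.5515, 0.0602, 0.0622]
tcp_rot: [0.723, 1.57, 0.54]
contact_force: [-1.6, 0.1, 9.2]
finger_gap: 0.004
```

```bash
python3 dot.py b7
```

```text
21 [330.54 267.99] [0.6039 0.052  0.037 ] to go y -0.0 gap 0.0298
16.8 [0.5516 0.0603 0.0622] [-2.1  1.4 10.2]
```

>>> step_arm([
  {"travel": [0, 0, 0.03], "roll": 0},
  {"travel": [0, 0, 0.2], "roll": 0},
  {"travel": [0, 0, 1], "roll": 0},
  {"travel": [0, 0, 2], "roll": 0},
  {"travel": [-0.3, 1, 2], "roll": 0},
  {"travel": [-0.6, 2, 2], "roll": 0},
  {"travel": [-1, 3, 2], "roll": 0},
  {"travel": [-1, 4, 2], "roll": 0},
  {"travel": [-1, 5, 2], "roll": 0},
  {"travel": [-1, 5, 2], "roll": 0},
])

```text
clock: 18.05
ee_pos: [0.4997, 0.3153, 0.161]
tcp_rot: [1.772, 1.568, 1.596]
contact_force: [1.2, -0.5, 0.2]
finger_gap: 0.005
```

```bash
python3 dot.py b8 | tee o; python3 - <<'E'
from bench import *
from h import *
f=grab_frame('top'); pickle.dump(f,open('t8.pkl','wb'))
g=pickle.load(open('b8.pkl','rb'))
A=cv2.resize(f['img'][130:290,225:410,::-1],None,fx=2.5,fy=2.5,interpolation=cv2.INTER_CUBIC)
B=cv2.resize(g['img'][235:315,295:355,::-1],None,fx=5,fy=5,interpolation=cv2.INTER_CUBIC)
cv2.imwrite('pics/both8.png',np.hstack([A,B]))
E
uv=$(head -1 o | sed 's/.*\[\([0-9.]*\) *\([0-9.]*\)\] \[.*/\1 \2/'); echo $uv; python3 fit.py t8.pkl b8.pkl $uv | grep -v '^ *\[\+[01] [01]'
```

```text
20 [330.48 267.98] [0.6038 0.0519 0.037 ] to go y 0.0001 gap 0.0297
18.1 [0.5004 0.3117 0.1609] [-0.2 -0.4 -0.8]
330.48 267.98
top base [300.74 173.75] tip [296.92 192.98] [0.638  0.0457 0.037 ] yaw -10.05
scene base [311.41 292.12] tip [324.15 276.12] [0.6335 0.0468 0.037 ] yaw -10.29
scene to go 0.0002714127283728494
scene to go 0.00014425930922394407
scene to go 0.00022340154492725157
-0.125
-36 [151 115  77]; -33 [150 115  76]; -30 [139 106  70]; -27 [108  83  54]; -24 [86 66 40]; -21 [87 67 35]; -18 [104  79  39]; -15 [119  91  45]; -12 [130  99  49]; -9 [139 106  52]; -6 [147 112  56]; -3 [157 120  60]; 0 [169 130  65]; 3 [180 138  69]; 6 [179 138  69]; 9 [169 129  64]; 12 [160 123  61]; 15 [154 118  58]; 18 [148 113  56]; 21 [137 104  52]; 24 [125  96  49]; 27 [129  98  59]; 30 [142 108  71]; 33 [149 114  75]; 36 [154 117  78]; -0.085
-36 [153 117  78]; -33 [149 114  76]; -30 [133 102  67]; -27 [102  78  51]; -24 [83 64 38]; -21 [91 69 35]; -18 [108  82  40]; -15 [122  93  45]; -12 [132 101  50]; -9 [141 108  53]; -6 [149 114  56]; -3 [160 123  61]; 0 [173 133  66]; 3 [183 140  70]; 6 [178 136  68]; 9 [167 128  63]; 12 [159 122  60]; 15 [153 117  58]; 18 [145 111  55]; 21 [133 102  50]; 24 [122  92  48]; 27 [123  94  57]; 30 [129  98  64]; 33 [133 102  67]; 36 [140 107  71]; -0.055
-36 [144 110  73]; -33 [142 109  73]; -30 [131 100  66]; -27 [111  85  55]; -24 [95 73 43]; -21 [96 74 38]; -18 [111  84  41]; -15 [124  95  47]; -12 [134 102  51]; -9 [142 109  54]; -6 [151 115  57]; -3 [162 124  61]; 0 [175 134  67]; 3 [183 140  70]; 6 [177 136  68]; 9 [165 127  63]; 12 [158 121  60]; 15 [152 116  57]; 18 [143 109  54]; 21 [131 100  50]; 24 [124  95  52]; 27 [139 106  67]; 30 [158 121  80]; 33 [162 124  83]; 36 [157 121  80];
```

View pics/both8.png

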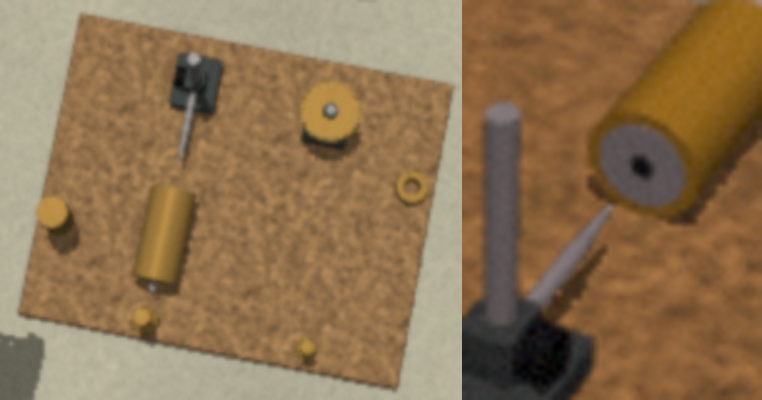

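View 10: the shell is square and in line with the pointer, the dot is at scene (330.5,268.0), and the pillars, weight and collar are where they began. The arm is clear, so I hand in.

```bash
python3 -c "
from bench import *
print(read_state()['contact_force']); print(job_done())"
```

```text
[0.43017778 0.21907171 0.06553132]
the job is handed in; nothing more can be done
None
```

The shell now lies in line with the pointer, about 65 mm to the left of where it started. I rolled it there in four strokes of the closed fingertips along its top, plus one small correction. Pressing force read up to 17 N in the strokes and 19 N at the first touch, well under the 45 N that dents it. I then let go, moved the arm clear and handed the job in at about 18 s.

**Last checks:**
- **Position:** the cameras disagree slightly. The scene camera puts the end's dot 0.2 mm short of the pointer line; the top camera puts the axis about 1 mm past it. That is within the 2 mm calibration.
- **Squareness:** the shell is within about half a degree of the board's direction (yaw about -10.1°).
- **Other parts:** those on the board (pillars, weight, collar) look unmoved in the last top view. I did not check the parts on the bench again.

**One slip:** after the second stroke I lifted the fingertips while they were still moving sideways, and the shell rolled back about 3 mm. It stayed square, and the later strokes made that up.

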